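# Slide the pressing block up to the clamp cylinder

### The arm

A 6-joint arm with a two-finger parallel gripper is mounted at the origin on the work surface. World frame = base frame: x ahead of the robot, y to its left, z up, the work surface at z = 0. Lengths are in m, angles in rad, forces in N, time in s.
With the tool pointing down it reaches from about 0.275 to 0.85 m from the base axis. Payload 19 kg.
Tool frame: the origin (TCP) lies at the very end of the fingers, on their centre line; the grasp point (between the pads) lies env.grip_point_offset behind it (env.grip_point_offset is the distance from the TCP to the grasp point, in m); z points along the fingers, y is the direction in which the jaws open and shut (so a half turn about z gives the same grasp; the last joint's range is limited). The gripper opens to 85 mm and grips with 20 to 120 N. Pads are 22 mm wide; open, the fingers measure 114 mm over their backs; the gripper's body (76 mm by 85 mm) begins 54 mm behind the grasp point. The pads swing forward as they close: fully open they stand 13 mm farther back than shut.
Start: joints at [-1.315, 0.15, 1.437, -0, 1.554, -0.134], TCP at [0.218, -0.532, 0.231] pointing down, gripper open.
Joint ranges: [-2.8, 2.8], [-0.68, 2.1], [0.12, 2.68], [-1.39, 4.53], [0.16, 2.79], [-2.81, 2.81]. Speed limits (rad/s): [1.89, 1.89, 2.22, 3.01, 3.01, 3.01].

### API

Orientations are given as a rotation vector (axis times angle).
In Python, from plant import env gives the robot as it stands.
- The arm moves only by the shell command python3 -m jog 'ROWS' [FORCE]. ROWS is JSON, a list of rows, each an object with "xyz": the shift along the tool's x, y, z each as a share of 0.25 m, from -1 to 1, a list of three; "rotation": the turn, a rotation vector about the tool's x, y, z each as a share of 0.5 rad, from -1 to 1, a list of three; "claw": the opening, from 0 (shut) to 1 (fully open). In form: [{"xyz": [x, y, z], "rotation": [wx, wy, wz], "claw": claw}, ...]. A call has exactly 5 rows; each row is the pose to reach, as a shift and turn from the pose commanded when the call began, along the tool's axes at that moment; what a row does not reach only later rows make up. A row lasts 1/8 s, in which the tool goes at most 62.5 mm and 10.7 degrees, less where a joint would pass 70% of its speed; a pose out of reach is approached as far as the arm can. A call with a number of a shift or a turn outside -1 to 1 is refused whole. A call with a gripper value outside its range is refused whole. The fingers move at their own pace and stop on an object; FORCE is the grip in N (left out, the last holds). Time passes only in rows, so rows that repeat a pose let the fingers close, or fill a call up. It gives the time, the measured TCP pose, the force and the opening at its end, in the units of the state.
- env.read_state(): the state, without advancing time (a new reading comes with each control period).
- env.get_image(name): name is "scene" or "side" or "wrist"; returns a dict with "img" (420x560x3 uint8, red, green, blue), "range_z" (420x560 float32, m along the optical axis (not along the pixel's ray), 0 where there is no reading), "mtx" (3x3 intrinsics, pixels), "dist" ([k1, k2, p1, p2, k3] as OpenCV has them; the pictures are not rectified), "position" and "attitude" of the camera in the world. Camera axes: x right, y down, z forward; pixel columns grow to the right and rows downward; lengths in m; the calibration is good to about 2 mm. A picture is of the moment at which its call begins.
- env.job_done(): hands the job in, once; it reports no verdict.
The state is a dict: "time": time; "q": joint angles; "joint_vel": joint speeds; "joint_torque": joint torques, N m; "tcp_pos": TCP position; "eef_rot": TCP orientation; "wrist_force": force on the tool from outside, world axes, zero at the start; "torque": the same for the moment, N m; "width": finger opening in m.
Only numpy, scipy, OpenCV 4.12 (cv2) and the standard library are available. Lean on these libraries where they do the work, as an engineer would, in place of code of your own. Each camera call takes 0.05 s, during which the arm holds its last target. There are 200 camera calls.

### The job

Push the loose rectangular plywood block across the bench to the pressing cylinder, so that its black rubber face lies flat against the aluminium pad on the cylinder's rod and the block is centred on the pad from side to side. Slide it, do not lift or tip it, and leave the other things on the bench where they are; let go when it is in place.

Things in the scene. Friction and masses are not known exactly. Their poses are not given: they have to be found in the camera images.
- block: Loose rectangular plywood block, 120 mm along its x, 100 mm along its y, 50 mm tall, 0.3 to 0.65 kg, too wide to grasp. Origin: centre of its underside, z up. Black rubber (10 mm, included) covers its +y side; the other sides are plain flat plywood. It starts ahead or to the right of the robot, rubber turned roughly towards the pad; sliding it on the bench takes 2 to 8 N.
- pad (a point): Centre of the front face of the rigid, fixed aluminium pad on a pneumatic cylinder's rod, 45 mm above the bench. The pad is 110 mm wide (its x), 10 to 80 mm above the bench, and faces along its -y; rod, cylinder and base, up to 120 mm tall, reach 430 mm along its +y. With the block in place the block's origin is 50 mm from here along -y, x axes parallel.
- disc: Bystander: loose round plywood disc, 84 mm across, 45 mm tall, beyond the pad's far side. Origin: centre of its underside.
- carton: Bystander: small cardboard carton of staples, 60 x 100 x 45 mm (x, y, z), on the robot's side of the cylinder. Origin: centre of its underside.
- stapler: Bystander: yellow and black hand stapler lying on its side, about 220 mm (x) by 180 mm (y), 40 mm tall, at the right. Origin: on the bench under the middle of its yellow barrel; the handle and magazine reach 160 mm towards its -y.
- screwdriver: Bystander: screwdriver lying on the bench near the robot on the right. Origin: on the bench under its middle.
- glue: Bystander: closed jar, 66 mm across, 110 mm tall, on the far part of the bench. Origin: centre of its underside.
- angle: Bystander: aluminium angle bracket, 50 x 66 x 60 mm, standing beside the cylinder on the robot's side. Origin: on the bench under its upright leg.
Mind the look-alikes: they are no part of the job. What is shaped like the block but pink or red is not meant.

How it is judged:
At the end, for the whole second after the job is handed in: The block stands at rest on the bench, its rubber face against the pad (its origin at most 57 mm in front of the pad, i.e. a gap of at most 7 mm), centred on the pad within 20 mm and parallel to it within 0.1 rad (y of block in the frame of pad between -0.057 and -0.04 m and x of block in the frame of pad between -0.02 and 0.02 m and angle between the x axis of block and the x axis of pad, either way round below 0.1 rad and angle between block's own z axis and vertical below 0.1 rad and height (world z) of block below 0.006 m and linear speed of block below 0.01 m/s); the robot touches nothing.
It fails at once if the block is lifted more than 20 mm off the bench or tipped more than 0.35 rad (height (world z) of block above 0.02 m or angle between block's own z axis and vertical above 0.35 rad).
It fails at once if a bystander is moved more than 30 mm (distance of any of disc, carton, stapler, screwdriver, glue, angle from where it was at the start of the episode above 0.03 m).
It also fails if it takes over 59 s, if anything falls off the work surface, if the arm or the gripper's body presses on something with over 40 N, if the wrist force passes 120 N, or if a joint passes its speed limit or range.

## Working session

There is one attempt and no reset: what is moved stays moved. The work goes in short steps, Python scripts to look and compute and a shell command to move; the robot and the scene stay as the last step left them, time stands still between calls to the robot, and variables do not carry over. Pictures are saved under pics/ and viewed, about 8 in all and at most 12, crops included, and the job is handed in when it is done.

```bash
mkdir -p pics; ls; cat > h.py <<'E'
import numpy as np, cv2
from scipy.spatial.transform import Rotation as R
from plant import env
def cam(n):
    d=env.get_image(n); 
    a=np.array(d["attitude"],float); d["R"]=a if a.shape==(3,3) else (R.from_rotvec(a).as_matrix() if a.size==3 else R.from_quat(a).as_matrix())
    return d
def save(d,f): cv2.imwrite("pics/"+f,d["img"][:,:,::-1])
def pts(d):
    h,w=d["range_z"].shape; u,v=np.meshgrid(np.arange(w),np.arange(h))
    p=np.stack([u,v],-1).reshape(-1,1,2).astype(np.float64)
    n=cv2.undistortPoints(p,np.array(d["mtx"],float),np.array(d["dist"],float)).reshape(h,w,2)
    z=d["range_z"][...,None]; P=np.concatenate([n*z,z],-1)
    W=P@d["R"].T+np.array(d["position"]); W[d["range_z"]==0]=np.nan
    return W
E
python3 - <<'E'
from h import *
s=env.read_state(); print(s)
for n in ("scene","side"):
    d=cam(n); save(d,n+"0.png"); print(n,d["position"],d["attitude"])
    W=pts(d); print(W[300:420:40,100:500:100].round(3).tolist())
    np.save(n+"0.npy",W)
E
```

```text
pics
{'time': 0.0, 'q': array([-1.31499215e+00,  1.50964932e-01,  1.43804244e+00, -4.11914506e-06,
        1.55379306e+00, -1.33971021e-01]), 'joint_vel': array([ 0.00145743, -0.00059581,  0.00013198, -0.00044217, -0.00067355,
        0.00165792]), 'joint_torque': array([-2.66681120e-03, -7.13050604e+01, -5.70869780e+01, -3.92499342e-04,
        8.86433321e-03,  3.69290689e-06]), 'tcp_pos': array([ 0.21842031, -0.53162757,  0.23068178]), 'eef_rot': array([-3.08093806e+00, -6.08155796e-01,  1.21908354e-04]), 'wrist_force': array([-0.24615486,  0.48632687, -0.39716283]), 'torque': array([0.00553497, 0.04749678, 0.01298308]), 'width': 0.0855854634681426}
scene [ 1.06272917 -0.63112813  1.03313909] [-2.28390936 -0.97860549  0.36739367]
[[[0.385, -0.538, 0.05], [0.504, -0.366, -0.002], [0.656, -0.206, -0.002], [0.811, -0.049, -0.0]], [[0.434, -0.587, -0.003], [0.582, -0.427, 0.001], [0.741, -0.291, 0.049], [0.875, -0.132, 0.016]], [[0.512, -0.636, -0.002], [0.665, -0.487, 0.036], [0.797, -0.345, 0.032], [0.929, -0.192, -0.002]]]
side [-0.05244501  0.85989022  0.92123791] [-0.70200584  2.5402254  -1.23245446]
[[[0.754, 0.418, -0.001], [0.525, 0.282, 0.004], [0.304, 0.148, 0.004], [0.076, 0.041, 0.03]], [[0.587, 0.543, 0.091], [0.45, 0.379, 0.0], [0.245, 0.255, 0.0], [0.037, 0.136, 0.002]], [[0.567, 0.589, 0.01], [0.382, 0.466, 0.003], [0.193, 0.351, 0.001], [0.0, 0.24, 0.003]]]
```

View pics/scene0.png

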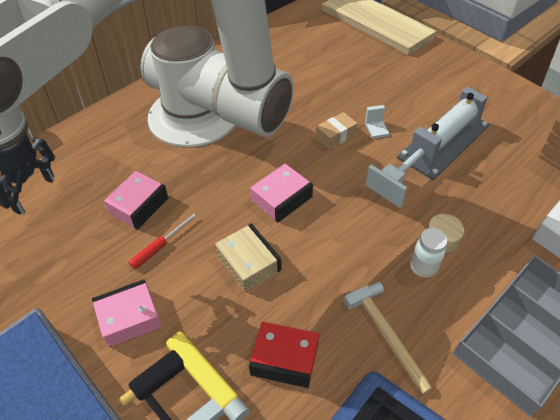

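View pics/side0.png

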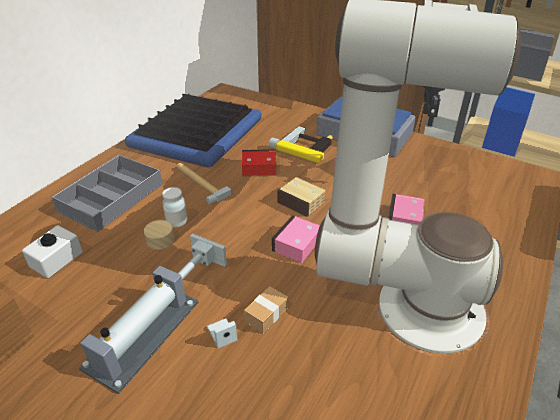

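The scene view shows five block shapes: pink at (136,198), (281,190) and (126,312), red at (285,352), and one plain plywood with a black side at (248,255). Only the plywood one fits. The pad is at (386,185), with its cylinder behind it. The side view agrees: block at (302,195), pad at (210,250).

```bash
python3 - <<'E'
from h import *
W=np.load("scene0.npy"); im=cv2.imread("pics/scene0.png")
cv2.imwrite("pics/crop0.png",cv2.resize(im[130:320,190:450],None,fx=3,fy=3,interpolation=cv2.INTER_CUBIC))
def rect(m,W):
    P=W[m]; r=cv2.minAreaRect(P[:,:2].astype(np.float32)); print(len(P),r, P.mean(0).round(4)); print(cv2.boxPoints(r).round(4).tolist())
z=W[...,2]; vv,uu=np.mgrid[:420,:560]
box=lambda a,b,c,d:(uu>a)&(uu<b)&(vv>c)&(vv<d)
def big(m):
    n,l,s,_=cv2.connectedComponentsWithStats(m.astype(np.uint8)); return l==1+np.argmax(s[1:,4])
print("block"); rect(big(box(205,290,215,295)&(z>.044)&(z<.056)),W)
# pad: points 0.012..0.08 in its area
m=box(360,412,155,212)&(z>.015)&(z<.085)
P=W[m]; print("pad",len(P),P.min(0),P.max(0))
# front face: RANSAC-like: fit vertical plane
best=None; rng=np.random.default_rng(0)
for _ in range(500):
    a,b=P[rng.integers(len(P),size=2)][:,:2]; t=b-a
    if np.hypot(*t)<.03: continue
    t/=np.hypot(*t); n=np.array([-t[1],t[0]]); k=abs((P[:,:2]-a)@n)<.003
    if best is None or k.sum()>best.sum(): best=k
Q=P[best]; c=Q[:,:2].mean(0); t=np.linalg.svd(Q[:,:2]-c)[2][0]; s=(Q[:,:2]-c)@t
lo,hi=np.percentile(s,[.5,99.5]); print(len(Q),"dir",t,np.arctan2(t[1],t[0]),"width",hi-lo,"centre",c+t*(lo+hi)/2,Q[:,2].min(),Q[:,2].max())
# cylinder
m=box(395,490,90,170)&(z>.06)&(z<.13);
rect(big(m),W)
for n,b in dict(disc=(430,466,212,252),carton=(315,360,110,150),angle=(362,392,103,140)).items():
    print(n); rect(big(box(*b)&(z>.03)&(z<.07)),W)
E
```

```text
block
2063 ((0.5045485496520996, -0.223662331700325), (0.10249495506286621, 0.12620486319065094), 81.69159698486328) [ 0.5076 -0.2259  0.0507]
[[0.43470001220703125, -0.2653000056743622], [0.5595999956130981, -0.28349998593330383], [0.574400007724762, -0.18209999799728394], [0.4494999945163727, -0.16380000114440918]]
pad 1224 [0.53729886 0.13898566 0.01520931] [0.65037849 0.30263455 0.08395988]
698 dir [0.99816483 0.0605555 ] 0.060592572028980184 width 0.10902617094615877 centre [0.5944727  0.14567904] 0.015286229924184491 0.08392541922877228
2132 ((0.5833914875984192, 0.38099974393844604), (0.0725187361240387, 0.3902958929538727), 2.3723032474517822) [0.5893 0.4076 0.0865]
[[0.5390999913215637, 0.5745000243186951], [0.5551999807357788, 0.18449999392032623], [0.6276999711990356, 0.1875], [0.6115000247955322, 0.5774999856948853]]
disc
668 ((0.7776650786399841, 0.16168001294136047), (0.0703427866101265, 0.08340239524841309), 81.61768341064453) [0.7798 0.1602 0.0451]
[[0.7312999963760376, 0.13300000131130219], [0.8137999773025513, 0.12080000340938568], [0.8240000009536743, 0.19040000438690186], [0.7415000200271606, 0.20260000228881836]]
carton
683 ((0.3562339246273041, 0.23110203444957733), (0.10416907072067261, 0.06651701778173447), 83.44107055664062) [0.3594 0.226  0.0435]
[[0.3172000050544739, 0.18320000171661377], [0.3833000063896179, 0.17560000717639923], [0.3952000141143799, 0.27900001406669617], [0.32910001277923584, 0.2865999937057495]]
angle
193 ((0.392026424407959, 0.3513621687889099), (0.05317253619432449, 0.02293553203344345), 59.6536750793457) [0.3946 0.3473 0.0493]
[[0.3686999976634979, 0.334199994802475], [0.38850000500679016, 0.32260000705718994], [0.4153999984264374, 0.3684999942779541], [0.39559999108314514, 0.3801000118255615]]
```

View pics/crop0.png

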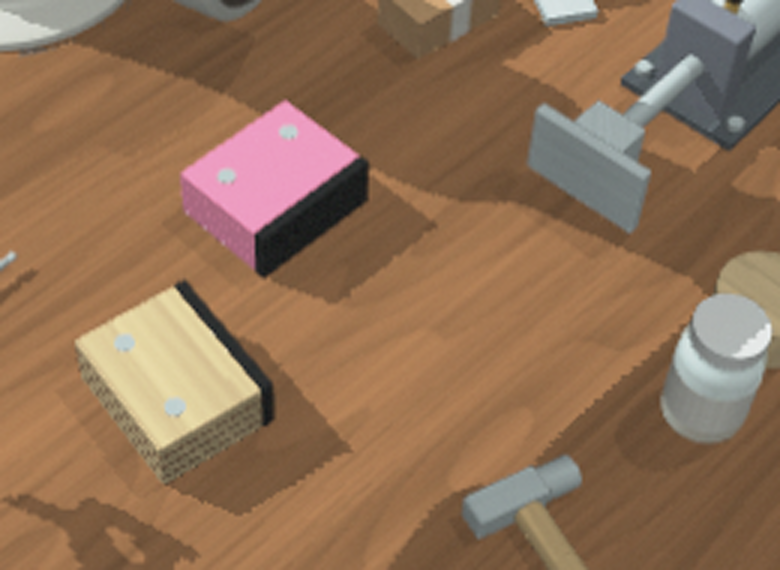

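Block about (0.505, -0.224), yaw -0.145. Its top measures 126×102 mm at z = 0.05, which matches the given size. Pad centre about (0.594, 0.146), yaw 0.06, width 109 mm, also a match. The crop confirms the plain plywood block, rubber towards the pad. I'll push its rear face with the open fingers laid along it, steering an S-curve.

```bash
cat >> h.py <<'E'
def tcp():
    s=env.read_state(); return np.array(s["tcp_pos"]),R.from_rotvec(s["eef_rot"]),s
def rows(goals,p=None,r=None):
    """goals: list of (x,y,z,yaw of tool x) -> row numbers from the present pose"""
    if p is None: p,r,_=tcp()
    for x,y,z,a in goals:
        g=R.from_euler('z',a)*R.from_euler('x',np.pi)
        print((r.inv().apply(np.array([x,y,z])-p)/.25).round(3).tolist(),((r.inv()*g).as_rotvec()/.5).round(3).tolist())
E
python3 - <<'E'
from h import *
print(env.grip_point_offset)
W=np.load("scene0.npy"); im=cv2.imread("pics/scene0.png"); hsv=cv2.cvtColor(im,cv2.COLOR_BGR2HSV)
z=W[...,2]
for n,(a,b,c,d) in dict(scr=(120,205,205,275),pink=(245,318,160,222),pink2=(85,165,275,345),stap=(110,250,325,420),hammer=(340,390,280,312)).items():
    w=W[c:d,a:b]; P=w[(w[...,2]>.008)&(w[...,2]<.12)]; print(n,P.min(0).round(3),P.max(0).round(3))
rows([(0.491,-0.324,0.15,1.426)])
E
```

```text
0.0187
scr [ 0.188 -0.433  0.008] [ 0.402 -0.233  0.057]
pink [ 0.364 -0.099  0.008] [0.501 0.027 0.058]
pink2 [ 0.37  -0.583  0.008] [ 0.502 -0.438  0.057]
stap [ 0.452 -0.663  0.008] [ 0.772 -0.397  0.103]
hammer [ 0.726 -0.151  0.008] [ 0.802 -0.06   0.032]
[1.324, -0.354, 0.324] [-0.002, -0.001, -2.072]
```

```bash
python3 -m jog '[{"xyz":[1,-0.3,0],"rotation":[0,0,-1],"claw":1},{"xyz":[1,-0.3,0],"rotation":[0,0,-1],"claw":1},{"xyz":[1,-0.3,0],"rotation":[0,0,-1],"claw":1},{"xyz":[1,-0.3,0],"rotation":[0,0,-1],"claw":1},{"xyz":[1,-0.3,0],"rotation":[0,0,-1],"claw":1}]'
python3 - <<'E'
from h import *
rows([(0.491,-0.324,0.12,1.426)])
E
```

```text
time: 0.72
tcp_pos: [0.4235, -0.3649, 0.2311]
eef_rot: [-2.833, -1.357, -0.001]
wrist_force: [-0.8, 0.1, -0.8]
width: 0.0854
[0.297, 0.108, 0.444] [-0.0, -0.002, -1.065]
```

```bash
python3 -m jog '[{"xyz":[0.3,0.11,0.44],"rotation":[0,0,-1],"claw":1},{"xyz":[0.3,0.11,0.44],"rotation":[0,0,-1],"claw":1},{"xyz":[0.3,0.11,0.44],"rotation":[0,0,-1],"claw":1},{"xyz":[0.3,0.11,0.44],"rotation":[0,0,-1],"claw":1},{"xyz":[0.3,0.11,0.44],"rotation":[0,0,-1],"claw":1}]'
python3 - <<'E'
from h import *
d=cam("wrist"); save(d,"w1.png"); W=pts(d); z=W[...,2]
P=W[(z>.044)&(z<.056)]; print(len(P))
if len(P): print(P.min(0),P.max(0))
np.save("w1.npy",W)
rows([(0.491,-0.324,0.008,1.426)])
# pink right corner
W=np.load("scene0.npy")[160:222,245:318]; P=W[(W[...,2]>.044)&(W[...,2]<.058)]
print(cv2.boxPoints(cv2.minAreaRect(P[:,:2].astype(np.float32))).round(3).tolist())
# Hermite path for block centre, pre-pose 30 mm short
from scipy.interpolate import CubicHermiteSpline
T=np.array([.5975,.0958]); h1=1.631; A=T-.03*np.array([np.cos(h1),np.sin(h1)]); S=np.array([.5045,-.2237]);h0=1.426
for L in (.25,.3,.35):
    c=CubicHermiteSpline([0,1],[S,A],[L*np.array([np.cos(h0),np.sin(h0)]),L*np.array([np.cos(h1),np.sin(h1)])])
    t=np.linspace(0,1,11);d=c(t,1);a=np.arctan2(d[:,1],d[:,0]);dd=c(t,2)
    k=(d[:,0]*dd[:,1]-d[:,1]*dd[:,0])/np.hypot(*d.T)**3
    print(L); print(np.c_[c(t),a,k].round(3).tolist())
E
```

```text
time: 1.35
tcp_pos: [0.4895, -0.3273, 0.1221]
eef_rot: [2.416, 2.006, 0.0]
wrist_force: [0.1, -0.9, 0.4]
width: 0.0855
28819
[ 0.40690929 -0.43959154  0.04400773] [ 0.66769795 -0.19137893  0.05244669]
[0.015, 0.003, 0.457] [0.002, 0.002, -0.079]
[[0.3630000054836273, -0.09700000286102295], [0.46700000762939453, -0.0989999994635582], [0.47099998593330383, 0.02500000037252903], [0.367000013589859, 0.02800000086426735]]
0.25
[[0.504, -0.224, 1.426, -6.624], [0.51, -0.198, 1.295, -3.633], [0.519, -0.17, 1.215, -1.962], [0.531, -0.141, 1.17, -0.943], [0.545, -0.11, 1.152, -0.218], [0.558, -0.079, 1.155, 0.414], [0.572, -0.048, 1.18, 1.108], [0.583, -0.018, 1.23, 2.031], [0.593, 0.012, 1.313, 3.432], [0.598, 0.04, 1.44, 5.687], [0.599, 0.066, 1.631, 9.129]]
0.3
[[0.504, -0.224, 1.426, -4.826], [0.511, -0.194, 1.299, -3.594], [0.52, -0.165, 1.207, -2.397], [0.532, -0.136, 1.15, -1.331], [0.546, -0.108, 1.123, -0.368], [0.56, -0.079, 1.126, 0.566], [0.573, -0.051, 1.159, 1.558], [0.584, -0.022, 1.224, 2.682], [0.593, 0.007, 1.324, 3.947], [0.599, 0.036, 1.461, 5.214], [0.599, 0.066, 1.631, 6.113]]
0.35
[[0.504, -0.224, 1.426, -3.712], [0.511, -0.191, 1.303, -3.51], [0.521, -0.16, 1.2, -2.842], [0.534, -0.132, 1.128, -1.826], [0.547, -0.105, 1.091, -0.596], [0.561, -0.079, 1.093, 0.755], [0.574, -0.053, 1.135, 2.153], [0.585, -0.026, 1.218, 3.457], [0.594, 0.002, 1.336, 4.408], [0.599, 0.033, 1.479, 4.719], [0.599, 0.066, 1.631, 4.325]]
```

View pics/w1.png

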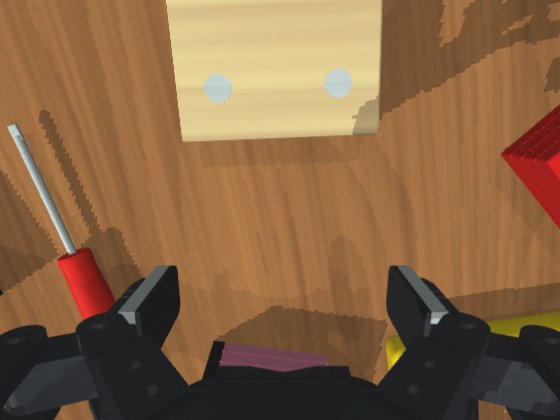

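The wrist view shows the block's rear edge from (183,141) to (378,132), about parallel to the jaws. The fingers will come down on clear bench, with the screwdriver on the left and the stapler lower right.

```bash
python3 - <<'E'
from h import *
W=np.load("w1.npy"); print(W[136,188],W[128,374]); 
im=cv2.imread("pics/w1.png"); h=cv2.cvtColor(im,cv2.COLOR_BGR2HSV); m=(h[...,0]>20)&(h[...,0]<32)&(h[...,1]>180)&(np.mgrid[:420,:560][0]>290)
P=W[m]; P=P[np.isfinite(P[:,0])]; print("stapler",len(P),P.min(0),P.max(0))
E
python3 -m jog '[{"xyz":[0.06,0,0.2],"rotation":[0,0,-0.08],"claw":1},{"xyz":[0.06,0,0.4],"rotation":[0,0,-0.08],"claw":1},{"xyz":[0.06,0,0.456],"rotation":[0,0,-0.08],"claw":1},{"xyz":[0.06,0,0.456],"rotation":[0,0,-0.08],"claw":1},{"xyz":[0.06,0,0.456],"rotation":[0,0,-0.08],"claw":1}]'
python3 -c "
from h import *
p,r,s=tcp();print(r.as_euler('zyx'));rows([(.4957,-.284,.008,1.426)])"
```

```text
[ 0.44310974 -0.26445526  0.04897301] [ 0.55390577 -0.28025633  0.05111919]
stapler 1377 [ 0.51387961 -0.48065359  0.01299945] [ 0.69366884 -0.31620233  0.20418035]
time: 2.02
tcp_pos: [0.4933, -0.3128, 0.0095]
eef_rot: [2.371, 2.057, 0.001]
wrist_force: [0.2, 1.1, 0.4]
width: 0.0856
[-1.42906465e+00  2.23990010e-03  3.13978346e+00]
[0.115, -0.007, 0.006] [0.005, 0.003, 0.006]
```

```bash
python3 -m jog '[{"xyz":[0.06,-0.007,0.006],"rotation":[0,0,0],"claw":1},{"xyz":[0.09,-0.007,0.006],"rotation":[0,0,0],"claw":1},{"xyz":[0.11,-0.007,0.006],"rotation":[0,0,0],"claw":1},{"xyz":[0.125,-0.007,0.006],"rotation":[0,0,0],"claw":1},{"xyz":[0.14,-0.007,0.006],"rotation":[0,0,0],"claw":1}]'
python3 - <<'E'
from h import *
d=cam("scene"); save(d,"s2.png"); W=pts(d); z=W[...,2]; im=d["img"]
h=cv2.cvtColor(im,cv2.COLOR_RGB2HSV)
m=(z>.044)&(z<.056)&(h[...,2]>60); m[:215]=0;m[295:]=0;m[:,:205]=0;m[:,295:]=0
n,l,s,_=cv2.connectedComponentsWithStats(m.astype(np.uint8)); m=l==1+np.argmax(s[1:,4])
r=cv2.minAreaRect(W[m][:,:2].astype(np.float32)); print(r)
E
```

```text
time: 2.65
tcp_pos: [0.4959, -0.277, 0.0061]
eef_rot: [2.372, 2.059, -0.0]
wrist_force: [-0.9, -4.4, 3.2]
width: 0.0855
((0.5060696005821228, -0.2148294448852539), (0.09923645108938217, 0.12455632537603378), 80.82691955566406)
```

View pics/s2.png

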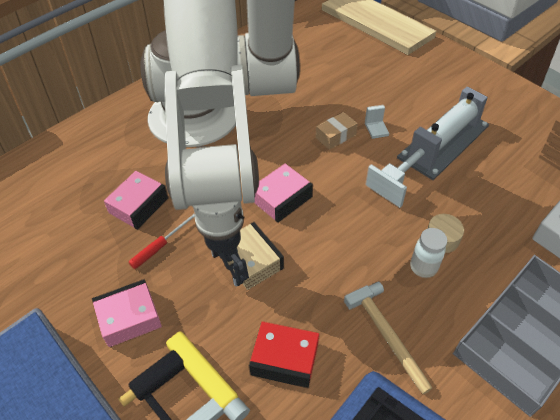

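In the scene picture the fingers touch the block's rear face at (238,262). The force is about 4.5 N and the block has moved about 8 mm. Next I'll plan the S-curve.

```bash
cat > path.py <<'E'
from h import *
from scipy.interpolate import CubicHermiteSpline
def plan(S,h0,off,L,n,short=.03,T=(.5975,.0958),h1=1.631,ncalls=3):
    """unicycle path of the block centre; off=TCP to block centre; prints rows call by call"""
    u=lambda a:np.array([np.cos(a),np.sin(a)])
    A=np.array(T)-short*u(h1)
    c=CubicHermiteSpline([0,1],[S,A],[L*u(h0),L*u(h1)])
    p,r,_=tcp(); e=p[:2]-(np.array(S)-off*u(h0))
    print("tcp minus assumed",e.round(4))
    for k in range(min(n,ncalls)):
        g=[]
        for t in (k+np.array([.2,.4,.6,.8,1]))/n:
            d=c(t,1);a=np.arctan2(d[1],d[0]);q=c(t)-off*u(a); g.append((q[0],q[1],.009,a))
        print("call",k,np.round(g[-1],3),"block",c(t).round(3)); rows(g,p,r)
        x,y,z,a=g[-1]; p=np.array([x,y,z]); r=R.from_euler('z',a)*R.from_euler('x',np.pi)
E
python3 -c "
from path import *
plan((.505,-.2158),1.426,.0618,.31,9)"
```

```text
tcp minus assumed [-0.0002  0.0004]
call 0 [ 0.495 -0.242  0.009  1.284] block [ 0.512 -0.183]
[0.026, -0.006, -0.012] [0.001, 0.0, 0.07]
[0.054, -0.012, -0.012] [0.001, 0.0, 0.129]
[0.081, -0.017, -0.012] [0.001, 0.0, 0.186]
[0.109, -0.021, -0.012] [0.001, 0.0, 0.24]
[0.137, -0.023, -0.012] [0.001, 0.0, 0.291]
call 1 [ 0.5   -0.208  0.009  1.181] block [ 0.524 -0.151]
[0.027, -0.006, -0.0] [0.0, -0.0, 0.048]
[0.054, -0.01, -0.0] [0.0, -0.0, 0.092]
[0.081, -0.014, -0.0] [-0.0, -0.0, 0.134]
[0.109, -0.016, -0.0] [0.0, -0.0, 0.171]
[0.136, -0.018, -0.0] [0.0, -0.0, 0.206]
call 2 [ 0.511 -0.176  0.009  1.12 ] block [ 0.537 -0.12 ]
[0.027, -0.004, -0.0] [-0.0, -0.0, 0.031]
[0.054, -0.006, -0.0] [0.0, -0.0, 0.059]
[0.081, -0.009, -0.0] [0.0, -0.0, 0.084]
[0.108, -0.01, -0.0] [-0.0, -0.0, 0.105]
[0.135, -0.011, -0.0] [0.0, -0.0, 0.123]
```

```bash
python3 -m jog '[{"xyz":[0.026,-0.006,-0.012],"rotation":[0,0,0.07],"claw":1},{"xyz":[0.054,-0.012,-0.012],"rotation":[0,0,0.13],"claw":1},{"xyz":[0.081,-0.017,-0.012],"rotation":[0,0,0.185],"claw":1},{"xyz":[0.109,-0.021,-0.012],"rotation":[0,0,0.24],"claw":1},{"xyz":[0.137,-0.023,-0.012],"rotation":[0,0,0.29],"claw":1}]'
python3 -m jog '[{"xyz":[0.027,-0.006,0],"rotation":[0,0,0.048],"claw":1},{"xyz":[0.054,-0.01,0],"rotation":[0,0,0.092],"claw":1},{"xyz":[0.081,-0.014,0],"rotation":[0,0,0.134],"claw":1},{"xyz":[0.109,-0.016,0],"rotation":[0,0,0.171],"claw":1},{"xyz":[0.136,-0.018,0],"rotation":[0,0,0.206],"claw":1}]'
cat > meas.py <<'E'
from h import *
import sys
def block(cx,cy,f=None,n="scene"):
    d=cam(n); W=pts(d); z=W[...,2]; h=cv2.cvtColor(d["img"],cv2.COLOR_RGB2HSV)
    if f: save(d,f)
    ok=(z>.044)&(z<.055)&(np.hypot(W[...,0]-cx,W[...,1]-cy)<.085)
    tan=ok&(h[...,0]>12)&(h[...,0]<30)&(h[...,1]>50)&(h[...,2]>90)
    for nm,m in (("tan+black",ok&((h[...,2]>100)&(h[...,1]>40)|(h[...,2]<60))),("tan",tan)):
        m=m.astype(np.uint8); k,l,s,_=cv2.connectedComponentsWithStats(m)
        r=cv2.minAreaRect(W[l==1+np.argmax(s[1:,4])][:,:2].astype(np.float32)); print(nm,s[1:,4].max(),np.round(r[0],4),np.round(r[1],4),"angle",round(np.deg2rad(r[2]),3),cv2.boxPoints(r).round(4).tolist())
    p,r,s=tcp(); x=r.as_matrix()[:,0]; print("tcp",p.round(4),"heading",np.arctan2(x[1],x[0]).round(3),s["wrist_force"].round(1),s["time"])
E
python3 -c "
from meas import *
block(.524,-.151,'s3.png')"
```

```text
time: 3.32
tcp_pos: [0.4948, -0.2419, 0.0088]
eef_rot: [-2.517, -1.88, 0.0]
wrist_force: [-1.6, -3.6, 1.8]
width: 0.0854
time: 3.95
tcp_pos: [0.5002, -0.2078, 0.0088]
eef_rot: [-2.61, -1.749, -0.0]
wrist_force: [-0.7, -3.6, 2.1]
width: 0.085
tan+black 1422 [ 0.5247 -0.1494] [0.098  0.1248] angle 1.169 [[0.4481000006198883, -0.17010000348091125], [0.5629000067710876, -0.21889999508857727], [0.6013000011444092, -0.12870000302791595], [0.4864000082015991, -0.07989999651908875]]
tan 1253 [ 0.5229 -0.1535] [0.0863 0.1249] angle 1.145 [[0.44830000400543213, -0.16699999570846558], [0.5619999766349792, -0.21860000491142273], [0.597599983215332, -0.14000000059604645], [0.4839000105857849, -0.08839999884366989]]
tcp [ 0.5003 -0.2071  0.0087] heading 1.18 [-0.  -0.9  0.4] 4.0
```

View pics/s3.png

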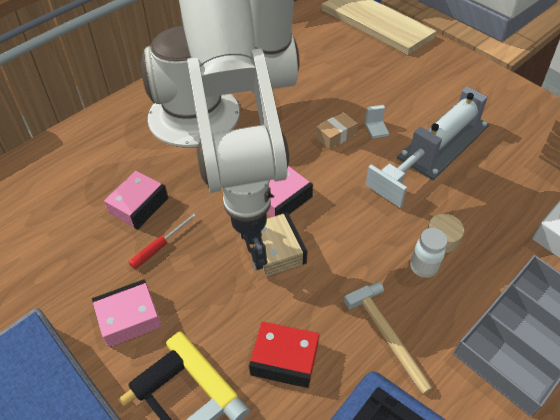

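The picture shows the block following the fingers exactly, at (283,245), clear of the pink block at (290,190). The measured centre (0.525, -0.149) agrees with the plan to 2 mm, so I'll continue.

```bash
python3 - <<'E'
from path import *
plan((.524,-.150),1.18,.0615,.21,7,ncalls=7)
E
```

```text
tcp minus assumed [-0.0003 -0.0002]
call 0 [ 0.511 -0.177  0.009  1.131] block [ 0.537 -0.121]
[0.025, -0.002, -0.001] [-0.001, -0.001, 0.027]
[0.05, -0.005, -0.001] [-0.001, -0.001, 0.05]
[0.075, -0.006, -0.001] [-0.001, -0.001, 0.07]
[0.101, -0.007, -0.001] [-0.001, -0.001, 0.086]
[0.127, -0.008, -0.001] [-0.001, -0.001, 0.099]
call 1 [ 0.525 -0.146  0.009  1.12 ] block [ 0.551 -0.091]
[0.026, -0.001, -0.0] [0.0, -0.0, 0.01]
[0.053, -0.002, -0.0] [0.0, -0.0, 0.017]
[0.08, -0.002, -0.0] [0.0, -0.0, 0.021]
[0.107, -0.002, -0.0] [0.0, -0.0, 0.023]
[0.134, -0.002, -0.0] [0.0, -0.0, 0.022]
call 2 [ 0.541 -0.116  0.009  1.141] block [ 0.566 -0.06 ]
[0.027, 0.0, 0.0] [-0.0, 0.0, -0.004]
[0.055, 0.001, 0.0] [-0.0, 0.0, -0.01]
[0.083, 0.002, 0.0] [-0.0, 0.0, -0.018]
[0.111, 0.003, 0.0] [0.0, 0.0, -0.029]
[0.138, 0.004, 0.0] [-0.0, 0.0, -0.043]
call 3 [ 0.557 -0.085  0.009  1.195] block [ 0.58  -0.028]
[0.028, 0.002, 0.0] [-0.0, 0.0, -0.016]
[0.056, 0.004, 0.0] [0.0, 0.0, -0.035]
[0.083, 0.006, 0.0] [-0.0, 0.0, -0.056]
[0.111, 0.008, 0.0] [0.0, 0.0, -0.081]
[0.139, 0.01, 0.0] [0.0, 0.0, -0.108]
call 4 [ 0.574 -0.055  0.009  1.287] block [0.591 0.004]
[0.027, 0.004, 0.0] [0.0, 0.0, -0.03]
[0.055, 0.007, 0.0] [0.0, 0.0, -0.064]
[0.082, 0.01, 0.0] [0.0, 0.0, -0.1]
[0.109, 0.014, 0.0] [0.0, 0.0, -0.141]
[0.136, 0.017, 0.0] [0.0, 0.0, -0.185]
call 5 [ 0.589 -0.026  0.009  1.429] block [0.598 0.035]
[0.026, 0.006, 0.0] [0.0, 0.0, -0.048]
[0.053, 0.011, 0.0] [-0.0, 0.0, -0.1]
[0.079, 0.016, 0.0] [0.0, 0.0, -0.156]
[0.105, 0.021, 0.0] [0.0, 0.0, -0.217]
[0.131, 0.026, 0.0] [-0.0, 0.0, -0.283]
call 6 [0.603 0.004 0.009 1.631] block [0.599 0.066]
[0.025, 0.008, 0.0] [0.0, 0.0, -0.071]
[0.05, 0.016, 0.0] [0.0, 0.0, -0.146]
[0.076, 0.024, 0.0] [0.0, 0.0, -0.227]
[0.101, 0.031, 0.0] [0.0, 0.0, -0.313]
[0.127, 0.038, 0.0] [0.0, 0.0, -0.405]
```

```bash
python3 -m jog '[{"xyz":[0.025,-0.002,0],"rotation":[0,0,0.027],"claw":1},{"xyz":[0.05,-0.005,0],"rotation":[0,0,0.05],"claw":1},{"xyz":[0.075,-0.006,0],"rotation":[0,0,0.07],"claw":1},{"xyz":[0.101,-0.007,0],"rotation":[0,0,0.086],"claw":1},{"xyz":[0.127,-0.008,0],"rotation":[0,0,0.1],"claw":1}]'
python3 -m jog '[{"xyz":[0.026,-0.001,0],"rotation":[0,0,0.01],"claw":1},{"xyz":[0.053,-0.002,0],"rotation":[0,0,0.017],"claw":1},{"xyz":[0.08,-0.002,0],"rotation":[0,0,0.021],"claw":1},{"xyz":[0.107,-0.002,0],"rotation":[0,0,0.023],"claw":1},{"xyz":[0.134,-0.002,0],"rotation":[0,0,0.022],"claw":1}]'
python3 - <<'E'
from meas import *
block(.551,-.091,'s4.png')
from path import *
plan((.551,-.091),1.12,.0615,.19,5,ncalls=5)
E
```

```text
time: 4.62
tcp_pos: [0.5104, -0.1776, 0.0087]
eef_rot: [-2.652, -1.684, -0.0]
wrist_force: [-0.3, -3.0, -0.1]
width: 0.0856
time: 5.25
tcp_pos: [0.5242, -0.1471, 0.0087]
eef_rot: [-2.661, -1.67, -0.0]
wrist_force: [-1.0, -1.5, -0.9]
width: 0.0855
tan+black 1371 [ 0.5532 -0.0904] [0.0961 0.1238] angle 1.125 [[0.4765999913215637, -0.1071000024676323], [0.5881999731063843, -0.16050000488758087], [0.6297000050544739, -0.0737999975681305], [0.5181000232696533, -0.020400000736117363]]
tan 1208 [ 0.551  -0.0941] [0.0832 0.1248] angle 1.086 [[0.4763999879360199, -0.10180000215768814], [0.586899995803833, -0.1599999964237213], [0.6255999803543091, -0.08630000054836273], [0.5152000188827515, -0.028200000524520874]]
tcp [ 0.5245 -0.1465  0.0088] heading 1.121 [ 0.3  0.2 -0.6] 5.3
tcp minus assumed [ 0.0003 -0.0001]
call 0 [ 0.539 -0.114  0.009  1.107] block [ 0.567 -0.059]
[0.03, -0.003, -0.001] [-0.0, -0.001, 0.016]
[0.059, -0.004, -0.001] [-0.0, -0.001, 0.025]
[0.088, -0.004, -0.001] [-0.0, -0.001, 0.031]
[0.116, -0.004, -0.001] [-0.0, -0.001, 0.032]
[0.144, -0.003, -0.001] [-0.0, -0.001, 0.0
[... 308 characters left out ...]
0.   ]
[0.025, 0.004, 0.0] [0.0, 0.0, -0.038]
[0.05, 0.009, 0.0] [-0.0, 0.0, -0.081]
[0.075, 0.014, 0.0] [0.0, 0.0, -0.13]
[0.101, 0.018, 0.0] [0.0, 0.0, -0.184]
[0.126, 0.023, 0.0] [0.0, 0.0, -0.243]
call 3 [ 0.591 -0.03   0.009  1.452] block [0.598 0.031]
[0.025, 0.007, 0.0] [-0.0, 0.0, -0.063]
[0.05, 0.014, 0.0] [-0.0, 0.0, -0.13]
[0.076, 0.021, 0.0] [-0.0, 0.0, -0.199]
[0.103, 0.027, 0.0] [0.0, 0.0, -0.271]
[0.13, 0.031, 0.0] [-0.0, 0.0, -0.344]
call 4 [0.603 0.004 0.009 1.631] block [0.599 0.066]
[0.027, 0.009, 0.0] [0.0, 0.0, -0.074]
[0.055, 0.016, 0.0] [0.0, 0.0, -0.147]
[0.083, 0.022, 0.0] [0.0, 0.0, -0.219]
[0.113, 0.027, 0.0] [0.0, 0.0, -0.29]
[0.144, 0.031, 0.0] [0.0, 0.0, -0.358]
```

```bash
python3 -m jog '[{"xyz":[0.03,-0.003,0],"rotation":[0,0,0.016],"claw":1},{"xyz":[0.059,-0.004,0],"rotation":[0,0,0.025],"claw":1},{"xyz":[0.088,-0.004,0],"rotation":[0,0,0.031],"claw":1},{"xyz":[0.116,-0.004,0],"rotation":[0,0,0.032],"claw":1},{"xyz":[0.144,-0.003,0],"rotation":[0,0,0.027],"claw":1}]'
python3 -m jog '[{"xyz":[0.027,0.001,0],"rotation":[0,0,-0.009],"claw":1},{"xyz":[0.053,0.003,0],"rotation":[0,0,-0.024],"claw":1},{"xyz":[0.08,0.005,0],"rotation":[0,0,-0.044],"claw":1},{"xyz":[0.105,0.007,0],"rotation":[0,0,-0.07],"claw":1},{"xyz":[0.131,0.01,0],"rotation":[0,0,-0.102],"claw":1}]'
python3 -m jog '[{"xyz":[0.025,0.004,0],"rotation":[0,0,-0.038],"claw":1},{"xyz":[0.05,0.009,0],"rotation":[0,0,-0.081],"claw":1},{"xyz":[0.075,0.014,0],"rotation":[0,0,-0.13],"claw":1},{"xyz":[0.101,0.018,0],"rotation":[0,0,-0.184],"claw":1},{"xyz":[0.126,0.023,0],"rotation":[0,0,-0.243],"claw":1}]'
python3 - <<'E'
from meas import *
block(.592,.0,'s5.png')
W=np.load("scene0.npy")
from path import *
plan((.592,.0),1.28,.0615,.07,2,ncalls=2)
E
```

```text
time: 5.92
tcp_pos: [0.5393, -0.1144, 0.0088]
eef_rot: [-2.672, -1.652, -0.0]
wrist_force: [-1.3, -1.5, -0.8]
width: 0.0853
time: 6.55
tcp_pos: [0.5561, -0.0863, 0.0088]
eef_rot: [-2.628, -1.721, 0.0]
wrist_force: [-0.5, -2.4, -1.3]
width: 0.0855
time: 7.18
tcp_pos: [0.5741, -0.0597, 0.0088]
eef_rot: [-2.518, -1.878, -0.0]
wrist_force: [-0.6, -1.4, -1.6]
width: 0.0851
tan+black 1007 [0.5981 0.0114] [0.0815 0.132 ] angle 1.118 [[0.5210000276565552, 0.003599999938160181], [0.6396999955177307, -0.054099999368190765], [0.6753000020980835, 0.019200000911951065], [0.5565999746322632, 0.07689999788999557]]
tan 874 [0.5933 0.0007] [0.08   0.1256] angle 1.229 [[0.5206999778747559, -0.01600000075995922], [0.6391000151634216, -0.057999998331069946], [0.6658999919891357, 0.017400000244379044], [0.5475000143051147, 0.05950000137090683]]
tcp [ 0.5744 -0.0592  0.0088] heading 1.284 [-0.7  0.8 -0.4] 7.225
tcp minus assumed [ 0.     -0.0003]
call 0 [ 0.592 -0.029  0.009  1.463] block [0.599 0.033]
[0.029, 0.008, -0.001] [0.0, -0.001, -0.061]
[0.056, 0.015, -0.001] [0.0, -0.001, -0.133]
[0.083, 0.022, -0.001] [0.0, -0.001, -0.207]
[0.11, 0.028, -0.001] [0.0, -0.001, -0.283]
[0.138, 0.033, -0.001] [0.0, -0.001, -0.359]
call 1 [0.603 0.004 0.009 1.631] block [0.599 0.066]
[0.026, 0.009, 0.0] [0.0, 0.0, -0.074]
[0.053, 0.016, 0.0] [0.0, 0.0, -0.146]
[0.08, 0.022, 0.0] [0.0, 0.0, -0.214]
[0.108, 0.026, 0.0] [0.0, 0.0, -0.278]
[0.136, 0.029, 0.0] [0.0, 0.0, -0.336]
```

View pics/s5.png

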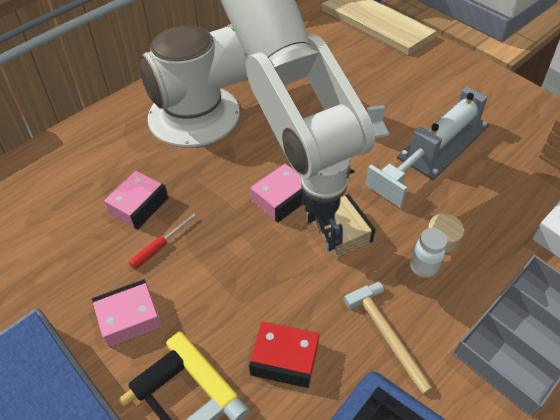

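The block is at (345,225), turned the right way and about 60 mm short of the pad. The gripper hides part of its top, so I'll check the angle from the rubber strip.

```bash
cat > strip.py <<'E'
from h import *
def strip(n,cx,cy,f=None):
    d=cam(n); W=pts(d); h=cv2.cvtColor(d["img"],cv2.COLOR_RGB2HSV); z=W[...,2]
    if f: save(d,f)
    m=(h[...,2]<55)&(z>.046)&(z<.053)&(np.hypot(W[...,0]-cx,W[...,1]-cy)<.085)
    k,l,s,_=cv2.connectedComponentsWithStats(m.astype(np.uint8)); P=W[l==1+np.argmax(s[1:,4])]
    r=cv2.minAreaRect(P[:,:2].astype(np.float32)); c,t=cv2.PCACompute(P[:,:2].astype(np.float32),None)[:2]
    t=t[0]*np.sign(t[0][0]); s=(P[:,:2]-c[0])@t
    print(n,len(P),"strip centre",np.round(c[0]+t*(s.min()+s.max())/2,4),"len",np.ptp(s).round(4),"ang",np.arctan2(t[1],t[0]).round(3))
E
python3 - <<'E'
from strip import *
strip("scene",.605,.045); strip("side",.605,.045,"d5.png")
# pad from side view too
W=np.load("side0.npy"); vv,uu=np.mgrid[:420,:560]
m=(uu>180)&(uu<235)&(vv>228)&(vv<272)&(W[...,2]>.07)&(W[...,2]<.086)&(W[...,1]<.175)
P=W[m]; r=cv2.minAreaRect(P[:,:2].astype(np.float32)); print(len(P),r)
W=np.load("scene0.npy"); m=(uu>360)&(uu<412)&(vv>155)&(vv<212)&(W[...,2]>.077)&(W[...,2]<.086)&(W[...,1]<.175)
P=W[m]; r=cv2.minAreaRect(P[:,:2].astype(np.float32)); print(len(P),r)
E
```

```text
scene 92 strip centre [0.6055 0.0414] len 0.1179 ang -0.281
side 59 strip centre [0.5959 0.0477] len 0.1022 ang -0.293
242 ((0.5901514291763306, 0.16154977679252625), (0.1122591570019722, 0.02849399298429489), 2.353286027908325)
277 ((0.5944116711616516, 0.15935559570789337), (0.11073298007249832, 0.03293563425540924), 3.0499298572540283)
```

The strip angle of -0.28 and its centre match the plan.

```bash
python3 -m jog '[{"xyz":[0.029,0.008,0],"rotation":[0,0,-0.061],"claw":1},{"xyz":[0.056,0.015,0],"rotation":[0,0,-0.133],"claw":1},{"xyz":[0.083,0.022,0],"rotation":[0,0,-0.207],"claw":1},{"xyz":[0.11,0.028,0],"rotation":[0,0,-0.283],"claw":1},{"xyz":[0.138,0.033,0],"rotation":[0,0,-0.359],"claw":1}]'
python3 -m jog '[{"xyz":[0.026,0.009,0],"rotation":[0,0,-0.074],"claw":1},{"xyz":[0.053,0.016,0],"rotation":[0,0,-0.146],"claw":1},{"xyz":[0.08,0.022,0],"rotation":[0,0,-0.21],"claw":1},{"xyz":[0.108,0.026,0],"rotation":[0,0,-0.27],"claw":1},{"xyz":[0.136,0.029,0],"rotation":[0,0,-0.325],"claw":1}]'
python3 - <<'E'
from strip import *
from meas import block
strip("scene",.595,.11,"s6.png"); strip("side",.595,.11,"d6.png"); block(.598,.066)
a=cv2.imread("pics/s6.png")[120:270,280:480]; b=cv2.imread("pics/d6.png")[180:330,130:330]
cv2.imwrite("pics/c6.png",cv2.resize(np.hstack([a,b]),None,fx=2,fy=2,interpolation=cv2.INTER_CUBIC))
E
```

```text
time: 7.95
tcp_pos: [0.5919, -0.029, 0.0088]
eef_rot: [-2.339, -2.097, -0.0]
wrist_force: [-0.7, -2.3, -0.0]
width: 0.0855
time: 8.57
tcp_pos: [0.6027, 0.004, 0.0088]
eef_rot: [-2.162, -2.279, -0.0]
wrist_force: [-0.7, -2.0, 0.5]
width: 0.0851
scene 59 strip centre [0.6181 0.1102] len 0.0792 ang 0.021
side 100 strip centre [0.5969 0.1131] len 0.1163 ang 0.044
tan+black 459 [0.6191 0.0813] [0.0837 0.0711] angle 0.034 [[0.5759999752044678, 0.11540000140666962], [0.5784000158309937, 0.04439999908208847], [0.6621000170707703, 0.047200001776218414], [0.6596999764442444, 0.11829999834299088]]
tan 385 [0.6224 0.0773] [0.0771 0.0631] angle 0.038 [[0.5827000141143799, 0.10729999840259552], [0.585099995136261, 0.044199999421834946], [0.6621000170707703, 0.047200001776218414], [0.6596999764442444, 0.11029999703168869]]
tcp [0.6026 0.0042 0.0088] heading 1.622 [ 0.7 -0.6 -0. ] 8.725
```

View pics/c6.png

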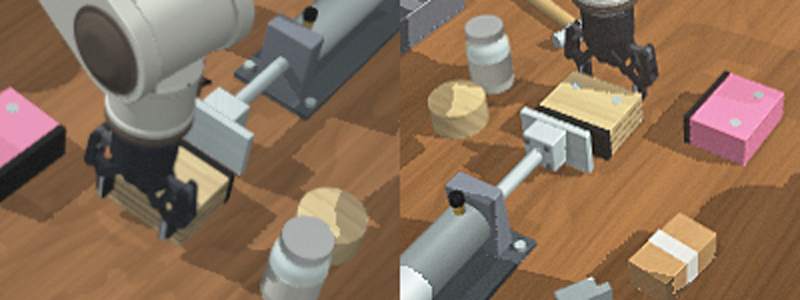

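Both views show the block squarely in front of the pad, with about 30 mm still to go. Centring and angle look good. I'll push straight on, slower towards the end.

```bash
python3 -m jog '[{"xyz":[0.022,0,0],"rotation":[0,0,0],"claw":1},{"xyz":[0.044,0,0],"rotation":[0,0,0],"claw":1},{"xyz":[0.066,0,0],"rotation":[0,0,0],"claw":1},{"xyz":[0.085,0,0],"rotation":[0,0,0],"claw":1},{"xyz":[0.1,0,0],"rotation":[0,0,0],"claw":1}]'
python3 -m jog '[{"xyz":[0.004,0,0],"rotation":[0,0,0],"claw":1},{"xyz":[0.008,0,0],"rotation":[0,0,0],"claw":1},{"xyz":[0.012,0,0],"rotation":[0,0,0],"claw":1},{"xyz":[0.014,0,0],"rotation":[0,0,0],"claw":1},{"xyz":[0.016,0,0],"rotation":[0,0,0],"claw":1}]'
```

```text
time: 9.35
tcp_pos: [0.6013, 0.0289, 0.0088]
eef_rot: [-2.164, -2.277, -0.0]
wrist_force: [0.4, -1.6, -0.7]
width: 0.0856
time: 9.98
tcp_pos: [0.6012, 0.0325, 0.0088]
eef_rot: [-2.164, -2.277, -0.0]
wrist_force: [0.3, -2.4, -1.1]
width: 0.0854
```

```bash
python3 -m jog '[{"xyz":[0.003,0,0],"rotation":[0,0,0],"claw":1},{"xyz":[0.005,0,0],"rotation":[0,0,0],"claw":1},{"xyz":[0.007,0,0],"rotation":[0,0,0],"claw":1},{"xyz":[0.008,0,0],"rotation":[0,0,0],"claw":1},{"xyz":[0.008,0,0],"rotation":[0,0,0],"claw":1}]'
python3 - <<'E'
from strip import *
strip("scene",.595,.14); strip("side",.595,.14)
E
```

```text
time: 10.6
tcp_pos: [0.601, 0.0346, 0.0088]
eef_rot: [-2.164, -2.277, -0.0]
wrist_force: [-0.4, -0.6, -1.1]
width: 0.0853
scene 33 strip centre [0.6355 0.1417] len 0.044 ang -0.015
side 10 strip centre [0.5383 0.1406] len 0.0122 ang -1.14
```

```bash
for i in 1 2; do python3 -m jog '[{"xyz":[0.002,0,0],"rotation":[0,0,0],"claw":1},{"xyz":[0.004,0,0],"rotation":[0,0,0],"claw":1},{"xyz":[0.005,0,0],"rotation":[0,0,0],"claw":1},{"xyz":[0.006,0,0],"rotation":[0,0,0],"claw":1},{"xyz":[0.006,0,0],"rotation":[0,0,0],"claw":1}]'; done
```

```text
time: 11.32
tcp_pos: [0.6009, 0.0351, 0.0088]
eef_rot: [2.164, 2.276, -0.002]
wrist_force: [-1.5, -10.1, -0.6]
width: 0.0857
time: 11.95
tcp_pos: [0.6008, 0.0352, 0.0089]
eef_rot: [2.164, 2.275, -0.004]
wrist_force: [-3.6, -23.6, 0.6]
width: 0.0854
```

The force rose to 24 N and the motion stopped, so the rubber is against the pad. I'll back off straight and then lift.

```bash
python3 -m jog '[{"xyz":[-0.03,0,0],"rotation":[0,0,0],"claw":1},{"xyz":[-0.09,0,0],"rotation":[0,0,0],"claw":1},{"xyz":[-0.18,0,0],"rotation":[0,0,0],"claw":1},{"xyz":[-0.24,0,0],"rotation":[0,0,0],"claw":1},{"xyz":[-0.28,0,0],"rotation":[0,0,0],"claw":1}]'
python3 -m jog '[{"xyz":[-0.1,0,-0.2],"rotation":[0,0,0],"claw":1},{"xyz":[-0.3,0,-0.4],"rotation":[0,0,0],"claw":1},{"xyz":[-0.5,0,-0.6],"rotation":[0,0,0],"claw":1},{"xyz":[-0.6,0,-0.7],"rotation":[0,0,0],"claw":1},{"xyz":[-0.6,0,-0.7],"rotation":[0,0,0],"claw":1}]'
python3 - <<'E'
from strip import *
from meas import block
block(.597,.095,"s7.png"); strip("scene",.597,.14)
W0=np.load("scene0.npy"); d=cam("side"); save(d,"d7.png")
a=cv2.imread("pics/s7.png")[100:280,300:480]; b=cv2.imread("pics/d7.png")[170:350,130:310]
cv2.imwrite("pics/c7.png",cv2.resize(np.hstack([a,b]),None,fx=2.2,fy=2.2,interpolation=cv2.INTER_CUBIC))
E
```

```text
time: 12.58
tcp_pos: [0.6045, -0.0337, 0.0088]
eef_rot: [-2.165, -2.276, -0.0]
wrist_force: [-0.6, -0.4, 0.4]
width: 0.0853
time: 13.2
tcp_pos: [0.6128, -0.1851, 0.1866]
eef_rot: [2.164, 2.271, 0.002]
wrist_force: [0.4, 0.5, 0.0]
width: 0.0849
tan+black 1488 [0.5991 0.0953] [0.1203 0.1034] angle 0.032 [[0.5372999906539917, 0.14499999582767487], [0.5406000018119812, 0.04170000180602074], [0.6608999967575073, 0.04560000076889992], [0.6575999855995178, 0.14890000224113464]]
tan 1381 [0.5993 0.091 ] [0.1203 0.0946] angle 0.03 [[0.5376999974250793, 0.13650000095367432], [0.5406000018119812, 0.04190000146627426], [0.6607999801635742, 0.045499999076128006], [0.6579999923706055, 0.14010000228881836]]
tcp [ 0.6122 -0.1834  0.1845] heading 1.62 [-0.4  0.8 -0.7] 13.25
scene 85 strip centre [0.5973 0.1411] len 0.1187 ang 0.042
```

View pics/c7.png

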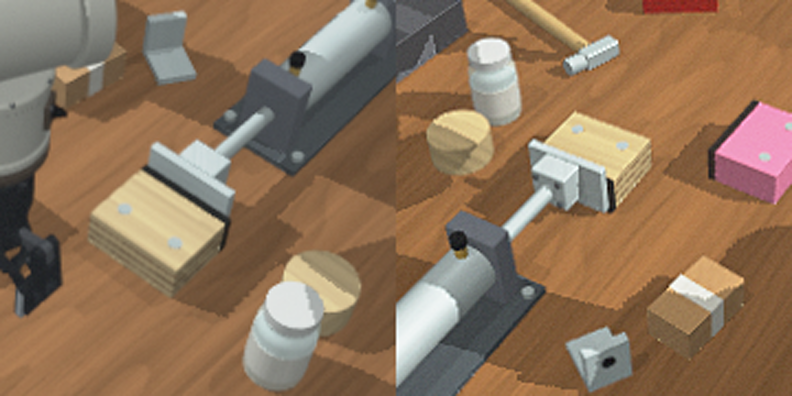

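View pics/s7.png

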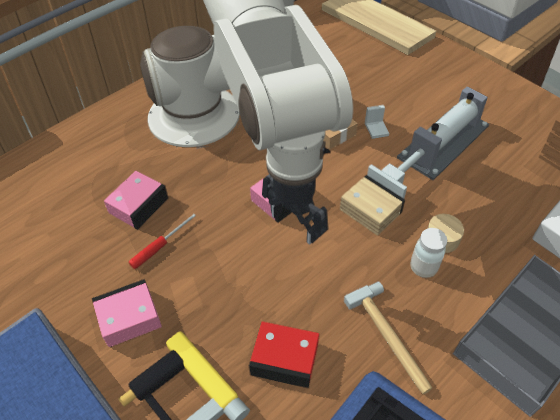

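The block is flush with the pad and centred within about 3 mm, at an angle of about 0.04 against 0.05. The gripper is clear and the bystanders are in place.

```bash
python3 -c "
from plant import env
print(env.job_done())"
```

```text
the job is handed in; nothing more can be done
None
```

The plywood block is against the cylinder pad and the job is handed in at about 13 s of the 59 s allowed. I pushed it along the bench with the open fingers flat on its rear face, steering an S-curve. At the end I pressed it on until the force reached about 24 N, then backed off and lifted the gripper clear.

| Last check | Measured | Allowed |
|---|---|---|
| Distance in front of the pad | about 50 mm | 40–57 mm |
| Off-centre, side to side | about 2–3 mm | 20 mm |
| Angle to the pad | about 0.02 rad | 0.1 rad |

- **Block:** its centre measured (0.599, 0.095), with the top still level at about 50 mm.
- **Bystanders:** in the last pictures everything I could see stood where it started. I compared these by eye and did not measure them again.
- **Checks that disagreed:** while the gripper hid part of the block, its measured outline was unreliable. I used the rubber strip for the angle instead. Estimates of the pad's own angle ranged from 0.04 to 0.06 rad, well inside the tolerance.

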